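# Snap the speed-control board into the polisher's control box

### The job

Refit the speed-control board of the polishing machine: pick it up from the carton and lower it, without dropping it, into the open control box with its green screw terminals towards the cable glands and one mounting hole over each of the four white snap standoffs. Press it down until every standoff has clicked through its hole and the board sits fully home on all four shoulders, then let go. Leave the lid, the grinding disc, the brush and the screwdriver lying where they are.

Things in the scene. Friction and masses are not known exactly. Their poses are not given: they have to be found in the camera images.
- control_box: Open blue-grey plastic case 230 x 170 x 55 mm (x, y, height), walls and floor 4 mm, fixed to the bench, lid off. Origin: centre of its underside, z up. Three black cable glands stick out 20 mm from its -x end. Inside: four white snap standoffs at (+-60, +-40) mm; a terminal row against the +x end (x 85 to 105, y +-40 mm, top 28 mm above the bench); 12 mm round screw bosses in the corners.
- board: Green circuit board 140 x 100 x 3.2 mm, about 0.2 kg, flat on the carton at the start. Origin: centre of its underside, z up to the parts side. 9 mm holes at (+-60, +-40) mm. Green terminals at the -x edge; blue relay and black capacitors (x 42 to 60, y +-28.5 mm, 22 mm tall) at the +x edge. Bare board to press on: y +-20 to +-50 mm for x within +-40; y +-30 to +-50 out to x +-52 mm.
- heatsink (a point): Centre of the top of the finned aluminium heat sink in the middle of the board: 60 mm along the board's x, 32 mm along y, 30 mm tall, its top 33.2 mm above the board's underside. Grasp it across y. Firm enough to carry and press the board by.
- terminals (a point): Centre of the top of the green screw terminals, 62 mm towards -x from the board's centre. This edge goes to the box's cable-gland end, so board and box axes agree when fitted.
- hole_a (a point): Centre of mounting hole A at the board's underside: terminal edge, +y side (-60, +40) mm in the board's frame. Goes on standoff A.
- hole_b (a point): Centre of mounting hole B at the board's underside: terminal edge, -y side (-60, -40) mm in the board's frame. Goes on standoff B.
- hole_c (a point): Centre of mounting hole C at the board's underside: relay edge, +y side (+60, +40) mm in the board's frame. Goes on standoff C.
- hole_d (a point): Centre of mounting hole D at the board's underside: relay edge, -y side (+60, -40) mm in the board's frame. Goes on standoff D.
- post_a (a point): Standoff A: centre of its shoulder, on which the board's underside comes to rest, 20 mm above the bench, at (-60, +40) mm in the box frame. All four are alike: shoulder 14 mm across; above it a 7 mm neck and an arrow head, 3 mm wide at its tip 14.5 mm above the shoulder, so a hole finds it when within about 2 mm.
- post_b (a point): Standoff B: centre of its shoulder, on which the board's underside comes to rest, 20 mm above the bench, at (-60, -40) mm in the box frame. Two sprung tangs of the head spread to 12.5 mm across and catch over the board's top 5 mm above the shoulder. A board only laid on rests on the tangs about 8.5 mm above the shoulders.
- post_c (a point): Standoff C: centre of its shoulder, on which the board's underside comes to rest, 20 mm above the bench, at (+60, +40) mm in the box frame. Pressing evenly on the heat sink takes about 15 N in all to click the four through; one corner pressed alone beside its hole takes up to about 20 N.
- post_d (a point): Standoff D: centre of its shoulder, on which the board's underside comes to rest, 20 mm above the bench, at (+60, -40) mm in the box frame. A clicked board keeps about 1.5 mm of play up and 1 mm sideways.
- carton: Flattened cardboard carton, 210 x 170 x 3 mm, fixed to the bench. Origin: centre of its underside. The board starts on it.
- case_lid: The box's blue-grey lid, 230 x 170 x 12 mm, loose on the bench. Origin: centre of its underside. Leave alone.
- disc: Green grinding disc, 115 mm diameter, 6 mm thick, loose on the bench. Origin: centre of its underside. Leave alone.
- brush: Dust brush lying on the bench beyond the work. Origin: middle of its underside. Leave alone.
- screwdriver: Screwdriver lying on the bench beyond the work. Origin: middle of its underside. Leave alone.

How it is judged:
At the end, for the whole second after the job is handed in: Each hole of the board is on its own standoff (A on A, ... terminals at the gland end) within 3 mm sideways, with the board's underside at most 1.6 mm above every shoulder, so all the tangs have caught over it; the board is at rest and let go (horizontal distance between hole_a and post_a below 0.003 m and z of hole_a in the frame of post_a between -0.002 and 0.0016 m and horizontal distance between hole_b and post_b below 0.003 m and z of hole_b in the frame of post_b between -0.002 and 0.0016 m and horizontal distance between hole_c and post_c below 0.003 m and z of hole_c in the frame of post_c between -0.002 and 0.0016 m and horizontal distance between hole_d and post_d below 0.003 m and z of hole_d in the frame of post_d between -0.002 and 0.0016 m and linear speed of board below 0.02 m/s); the robot touches nothing.
It fails at once if the lid is pushed more than 30 mm from its place (distance of case_lid from where it was at the start of the episode above 0.03 m).
It fails at once if the grinding disc is pushed more than 30 mm from its place (distance of disc from where it was at the start of the episode above 0.03 m).
It fails at once if the brush is pushed more than 30 mm from its place (distance of brush from where it was at the start of the episode above 0.03 m).
It fails at once if the screwdriver is pushed more than 30 mm from its place (distance of screwdriver from where it was at the start of the episode above 0.03 m).
It fails at once if the board is dropped onto the standoffs (it comes down among them at over 0.6 m/s, a fall of about 18 mm) (horizontal distance between board and control_box below 0.06 m and z of board in the frame of control_box below 0.045 m and linear speed of board above 0.6 m/s).
It also fails if it takes over 38 s, if anything falls off the work surface, if the arm or the gripper's body presses on something with over 40 N, if the wrist force passes 120 N, or if a joint passes its speed limit or range.

### The arm

A 7-joint arm with a two-finger parallel gripper is mounted at the origin on the work surface. World frame = base frame: x ahead of the robot, y to its left, z up, the work surface at z = 0. Lengths are in m, angles in rad, forces in N, time in s.
With the tool pointing down it reaches from about 0.4 to 0.85 m from the base axis. Payload 4.5 kg.
Tool frame: the origin (TCP) lies at the very end of the fingers, on their centre line; the grasp point (between the pads) lies 19 mm behind it (r.grip_depth is the z of the grasp point in the tool frame, in m); z points along the fingers, y is the line along which they close (so a half turn about z gives the same grasp; the last joint's range is limited). The gripper opens to 88 mm and grips with 3 to 60 N. Pads are 18 mm wide; open, the fingers measure 123 mm over their backs; the gripper's body (75 mm by 187 mm) begins 45 mm behind the grasp point.
Start: joints at [-1.184, 0.689, -0.195, 1.565, 0.157, 0.902, -0.215], TCP at [0.216, 0.587, 0.239] pointing down, gripper open.
Joint ranges: [-3.01, 3.01], [-0.46, 2.08], [-1.47, 1.51], [0.13, 2.56], [-1, 4.14], [0.04, 2.09], [-2.66, 2.66]. Speed limits (rad/s): [2.57, 2.57, 3.14, 3.14, 3.14, 3.14, 3.14].

### API

Orientations are given as a unit quaternion [x, y, z, w].
In Python, from plant import r gives the robot as it stands.
- The arm moves only by the tool creep_tool, called after "Call:" as name(argument=value, ...), one argument or row to a line, values as JSON. Schema: {"type":"object","properties":{"moves":{"type":"array","items":{"type":"object","properties":{"aperture":{"type":"number"},"tx":{"type":"number"},"ty":{"type":"number"},"tz":{"type":"number"},"ax":{"type":"number"},"ay":{"type":"number"},"az":{"type":"number"}},"additionalProperties":false,"required":["aperture"]},"minItems":1,"maxItems":10},"force":{"type":"number"},"only":{"type":"string"},"quiet":{"type":"boolean"},"lines":{"type":"string"}},"required":["moves"],"additionalProperties":false}. moves is a list of rows, 1 to 10 of them, each an object with the fields aperture (the opening from 0.0 (shut) to 1.0 (fully open)), tx, ty, tz (the shift in mm), ax, ay, az (a rotation vector in units of 0.1 rad); a field left out counts as zero (the opening has to be given); each row is the pose to reach, as a shift and turn from the pose commanded when the call began, along the tool's axes at that moment; what a row does not reach only later rows make up. A row lasts 1/10 s, in which the tool goes at most 0.05 m and 0.15 rad, less where a joint would pass 70% of its speed; a pose out of reach is approached as far as the arm can. The fingers move at their own pace and stop on an object; force is the grip in N (left out, the last holds). Time passes only in rows, so rows that do not move let the fingers close. The tool returns the time, the measured TCP pose, the force, the opening and the grip force at its end. only (a regular expression) keeps the lines of the reply that match it, lines (a string "A,B") keeps lines A to B, and quiet returns only ok. Input that does not fit is refused with a message, and nothing moves.
- r.get_state(): the state, without advancing time (a new reading comes with each control period).
- r.snapshot(name): name is "side" or "top" or "wrist"; returns the picture (384x512x3 uint8, red, green, blue); there is no depth.
- r.camera_params(name): a dict with "fx", "fy", "cx", "cy" (pixels), "rvec" (rotation vector, rad) and "tvec" (3), from world to camera coordinates, as OpenCV has them. Camera axes: x right, y down, z forward; pixel columns grow to the right and rows downward; lengths in m; the calibration is good to about 2 mm. A picture is of the moment at which its call begins: read the wrist's pose just before it. camera_params takes no time and is no camera call; for the wrist camera it gives the pose at the moment of the call.
- r.finish_job(): hands the job in; it is judged then, once.
The state is a dict: "clock": time; "q": joint angles; "qd": joint speeds; "joint_torque": joint torques, N m; "tool_pos": TCP position; "eef_rot": TCP orientation; "contact_force": force on the tool from outside, world axes, zero at the start; "moment": the same for the moment, N m; "opening": opening from 0.0 (shut) to 1.0 (fully open); "finger_force": force on a finger pad.
Only numpy, scipy, OpenCV 4.12 (cv2) and the standard library are available. Lean on these libraries where they do the work, as an engineer would, in place of code of your own. Each camera call takes 0.05 s, during which the arm holds its last target. There are 200 camera calls.

## Working session

There is one attempt and no reset: what is moved stays moved. The work goes in short steps, Python scripts to look and compute and a tool call to move; the robot and the scene stay as the last step left them, time stands still between calls to the robot, and variables do not carry over. Pictures are saved under pics/ and viewed, at most 10 in all, crops included, and the job is handed in when it is done.

```bash
ls; mkdir -p pics; python3 - <<'E'
from plant import r
import cv2,numpy as np
s=r.get_state();print(s['clock'],s['tool_pos'],s['eef_rot'],s['opening'],r.grip_depth)
ims=[]
for n in("side","top","wrist"):
    im=r.snapshot(n);np.save(f"pics/{n}0.npy",im);p=r.camera_params(n);print(n,p)
    ims.append(im[:,:,::-1])
cv2.imwrite("pics/a.png",cv2.resize(np.vstack([np.hstack(ims[:2]),np.hstack([ims[2],ims[2]*0])]),(800,600)))
cv2.imwrite("pics/top0.png",cv2.resize(ims[1],(800,600)))
E
```

```text
pics
plant.py
0.0 [0.21577496 0.58588789 0.23791479] [ 1.75409421e-01  9.84495144e-01 -9.15548774e-04 -8.59534524e-05] 1.0006264056830851 -0.0187
side {'fx': 496.872374136608, 'fy': 496.872374136608, 'cx': 249.6246903636599, 'cy': 184.16577347685254, 'rvec': array([ 2.25836919, -0.9765217 ,  0.35269677]), 'tvec': array([-0.39248995,  0.36022512,  1.70455692])}
top {'fx': 370.0939322603308, 'fy': 370.0939322603308, 'cx': 256.1347027949335, 'cy': 185.58761434380563, 'rvec': array([ 2.17135773, -2.16597598,  0.14983942]), 'tvec': array([-1.12159891e-03,  5.79332365e-01,  1.12429863e+00])}
wrist {'fx': 302.2835532095944, 'fy': 302.2835532095944, 'cx': 256.8702352937685, 'cy': 190.9686270176026, 'rvec': array([-2.34409027, -1.63429908, -0.27059385]), 'tvec': array([-0.62340546, -0.04455855,  0.39195467])}
```

View pics/a.png

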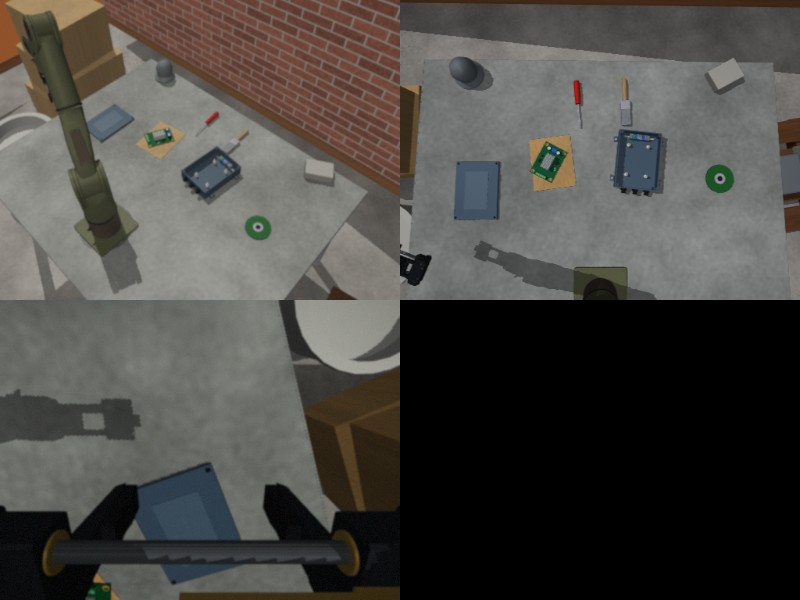

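View pics/top0.png

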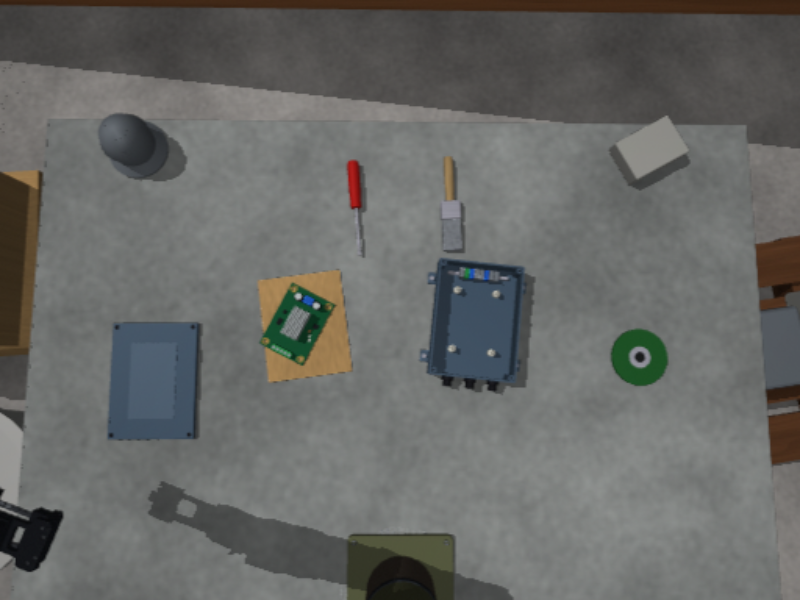

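The overview shows the board on the carton at about (297,322) of the 800-wide top view, its terminals at (281,352). The box is at about (475,322) with white standoffs at (458,290), (496,295), (452,349), (491,353) and glands at the bottom.

```bash
cat > h.py <<'E'
from plant import r
import cv2,numpy as np
from scipy.spatial.transform import Rotation as R
def ray(p,uv,z):
    """pixels -> world points on plane z"""
    K=np.array([[p['fx'],0,p['cx']],[0,p['fy'],p['cy']],[0,0,1]])
    M=R.from_rotvec(p['rvec']).as_matrix(); c=-M.T@p['tvec']
    uv=np.atleast_2d(np.array(uv,float)); d=np.c_[uv,np.ones(len(uv))]@np.linalg.inv(K).T@M
    return c+d*((z-c[2])/d[:,2])[:,None]
def yaw(v): return np.degrees(np.arctan2(v[1],v[0]))
def togo(tgt,tyaw):
    """shift in tool axes and rotation vector to put TCP at tgt, pointing down, tool x at world yaw (deg), best of half turns"""
    s=r.get_state(); T=R.from_quat(s['eef_rot']); 
    print('clock',s['clock'],'shift',np.round(T.inv().apply(np.array(tgt)-s['tool_pos']),4))
    for k in(0,180):
        G=R.from_euler('z',tyaw+k,degrees=True)*R.from_euler('x',180,degrees=True)
        print(' rot',np.round((T.inv()*G).as_rotvec(),4))
E
python3 - <<'E'
from h import *
p=r.camera_params('top'); k=1/1.5625
b=ray(p,np.array([[297,322],[281,352],[308,299]])*k,.036);print(b.round(3),yaw(b[2]-b[1]))
s=ray(p,np.array([[458,290],[496,295],[452,349],[491,353]])*k,.032);print(s.round(3),s.mean(0),yaw(s[0]-s[2]),yaw(s[1]-s[3]))
cp=r.camera_params('wrist');M=R.from_rotvec(cp['rvec']).as_matrix();st=r.get_state();T=R.from_quat(st['eef_rot'])
print('cam in tool',T.inv().apply(-M.T@cp['tvec']-st['tool_pos']),'axes',(T.inv().as_matrix()@M.T).round(2))
print(T.as_matrix().round(3))
togo([b[0,0],b[0,1],.22],yaw(b[2]-b[1]))
E
```

```text
[[0.515 0.205 0.036]
 [0.455 0.235 0.036]
 [0.56  0.184 0.036]] -25.839819249284123
[[ 0.58  -0.116  0.032]
 [ 0.57  -0.193  0.032]
 [ 0.462 -0.103  0.032]
 [ 0.454 -0.18   0.032]] [ 0.51653554 -0.14798693  0.032     ] -6.373193333079803 -5.956906205924773
cam in tool [ 0.0845879  -0.00075728 -0.1462608 ] axes [[-0.   -0.95 -0.32]
 [ 1.   -0.   -0.  ]
 [ 0.   -0.32  0.95]]
[[-0.938  0.345 -0.   ]
 [ 0.345  0.938 -0.001]
 [-0.    -0.001 -1.   ]]
clock 0.15 shift [-0.412  -0.2546  0.0185]
 rot [-2.0000e-04 -2.0000e-03 -3.0433e+00]
 rot [-0.0013  0.0002  0.0983]
```
Camera sits at tool +x 85mm, looking down tilted toward tool -x... camera z = (-0.32,0,0.95). Good—looks at the TCP. At height .22 with TCP above the board, camera at z .366, looking at ~.366*.33 =0.12 inward. Fingers obstruct partially. Better: stop with camera looking at board unobstructed: bottom of image has fingers (rows > ~180 of 384 at the middle). Shift TCP: board appearing above the center of image. In the image "up" = tool +x. So TCP placed 60–80mm toward tool -x of the board center. Tool x yaw 154+... the tool x for rot 0.098: yaw 154 deg (pointing -x world). So TCP at board + 0.07*(cos -26, sin -26): (0.578,0.174), z 0.22. At camera height .33 above board, 302/.33=~900px/m -> 140mm = 128 px. Good. Resolution 1.1mm/px. Could see at z .2.

Careful with the scale: shifts go in mm and turns go in units of 0.1 rad. That gives: -0.482 m is -482, 0.018 m is 18, 0.098 rad is 0.98.

Call:
creep_tool(
  moves=[
    {"aperture":1, "tx":-50, "ty":-27, "az":0.1},
    {"aperture":1, "tx":-100, "ty":-54, "tz":4, "az":0.2},
    {"aperture":1, "tx":-150, "ty":-81, "tz":6, "az":0.3},
    {"aperture":1, "tx":-200, "ty":-108, "tz":8, "az":0.4},
    {"aperture":1, "tx":-250, "ty":-135, "tz":10, "az":0.6},
    {"aperture":1, "tx":-300, "ty":-163, "tz":12, "az":0.8},
    {"aperture":1, "tx":-350, "ty":-190, "tz":14, "az":0.98},
    {"aperture":1, "tx":-400, "ty":-217, "tz":16, "az":0.98},
    {"aperture":1, "tx":-450, "ty":-244, "tz":18, "az":0.98},
    {"aperture":1, "tx":-482, "ty":-260, "tz":18, "az":0.98},
  ],
)

```text
clock: 1.15
tool_pos: [0.5472, 0.2098, 0.2215]
eef_rot: [0.223, 0.975, -0.0, -0.0]
contact_force: [0.4, 1.1, -1.5]
opening: 1.0
finger_force: 0.0
```

Call:
creep_tool(
  moves=[
    {"aperture":1},
    {"aperture":1},
    {"aperture":1},
    {"aperture":1},
  ],
)

```text
clock: 1.55
tool_pos: [0.545, 0.2137, 0.2218]
eef_rot: [0.222, 0.975, 0.0, -0.0]
contact_force: [-0.5, 0.8, 1.0]
opening: 1.002
finger_force: 0.0
```

```bash
python3 - <<'E'
from h import *
p=r.camera_params('wrist');im=r.snapshot('wrist');np.save('pics/w1.npy',im)
import pickle;pickle.dump(p,open('pics/w1.pkl','wb'));print(r.get_state()['tool_pos'],r.get_state()['qd'].round(3))
cv2.imwrite('pics/w1.png',cv2.resize(im[:,:,::-1],(800,600)))
E
```

```text
[0.54516714 0.21353291 0.22190751] [ 0.002  0.001  0.008 -0.004  0.001  0.    -0.002]
```

View pics/w1.png

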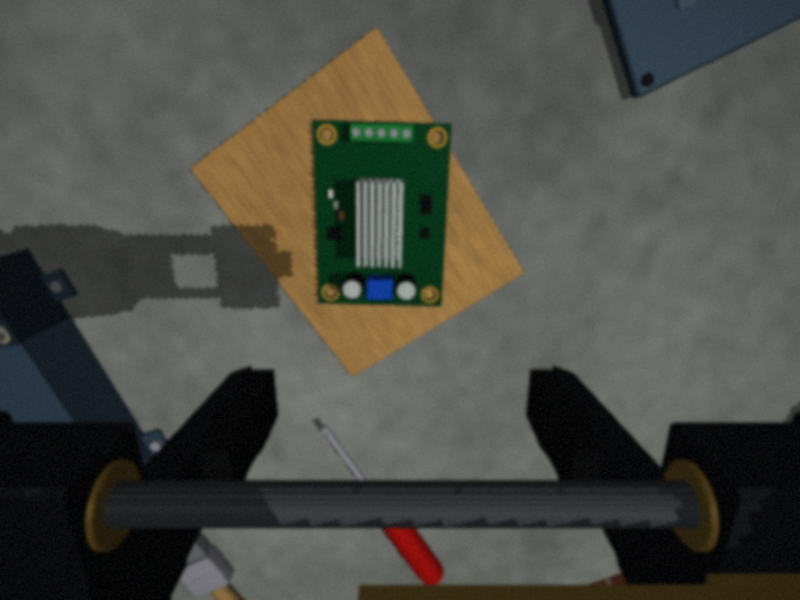

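The board is fully visible: terminals at the top, around (380,133), gold-ringed holes at (327,134), (438,137), (330,292), (430,295), and the heat sink at (380,223).

```bash
cat >> h.py <<'E'
def ring(im,uv,lo,hi,w=8):
    """centre of the colour blob (HSV range) near a pixel (512 scale)"""
    u,v=map(int,np.round(uv)); c=im[v-w:v+w+1,u-w:u+w+1]
    m=cv2.inRange(cv2.cvtColor(np.ascontiguousarray(c),cv2.COLOR_RGB2HSV),lo,hi)
    n,l,st,ce=cv2.connectedComponentsWithStats(m); i=1+np.argmax(st[1:,4])
    ce=np.array(cv2.minEnclosingCircle(np.argwhere(l==i)[:,::-1].astype(np.float32))[0]) 
    return ce+[u-w,v-w],st[i]
E
python3 - <<'E'
from h import *
import pickle
im=np.load('pics/w1.npy');p=pickle.load(open('pics/w1.pkl','rb'))
g=[]
for q in[(327,134),(438,137),(330,292),(430,295)]:
    c,st=ring(im,np.array(q)/1.5625,(10,90,70),(32,255,255));g.append(c);print(c,st)
w=ray(p,g,.0062);print(w.round(4))
# order: terminal edge at image top; tool x=image up; A/B by y
print('len',[np.linalg.norm(w[i]-w[j]).round(4) for i,j in((0,1),(2,3),(0,2),(1,3))],'c',w.mean(0),'yaw',yaw(w[2]-w[0]),yaw(w[3]-w[1]),yaw(w[0]-w[1])-90,yaw(w[2]-w[3])-90)
m=(im.min(2)>90).astype(np.uint8);m[:, :215]=0;m[:,270:]=0;m[:105]=0;m[178:]=0
m=cv2.morphologyEx(m,cv2.MORPH_CLOSE,np.ones((5,5)))
cs=max(cv2.findContours(m,0,2)[0],key=cv2.contourArea);rc=cv2.minAreaRect(cs);print('hs',rc,ray(p,[rc[0]],.0362))
E
```

```text
[208.65116262  85.55813932] [  1   1  14  14 150]
[279.21910095  87.56741571] [  1   1  14  14 147]
[211. 187.] [ 3  3 11 11 95]
[274.69047642 188.1984129 ] [  2   2  12  11 105]
[[0.4429 0.2015 0.0062]
 [0.4794 0.2726 0.0062]
 [0.5502 0.1464 0.0062]
 [0.5864 0.218  0.0062]]
len [np.float64(0.0799), np.float64(0.0803), np.float64(0.1207), np.float64(0.1201)] c [0.51474773 0.20962724 0.0062    ] yaw -27.20829345536799 -27.0179559113355 -207.20354075043355 -206.8065873933511
hs ((242.5, 142.5), (55.0, 29.0), 90.0) [[0.51315495 0.21072188 0.0362    ]]
```

To row units: -0.323 m is -323, -0.283 m is -283, -0.34 rad is -3.4.

Call:
creep_tool(
  moves=[
    {"aperture":1, "tx":-22, "ty":-40, "az":-0.4},
    {"aperture":1, "tx":-43, "ty":-81, "az":-0.8},
    {"aperture":1, "tx":-65, "ty":-121, "az":-1.3},
    {"aperture":1, "tx":-86, "ty":-162, "az":-1.7},
    {"aperture":1, "tx":-108, "ty":-202, "az":-2.1},
    {"aperture":1, "tx":-129, "ty":-242, "az":-2.5},
    {"aperture":1, "tx":-150, "ty":-283, "az":-3},
    {"aperture":1, "tx":-172, "ty":-323, "az":-3.4},
    {"aperture":1, "tx":-172, "ty":-323, "az":-3.4},
    {"aperture":1, "tx":-172, "ty":-323, "az":-3.4},
  ],
)

```text
clock: 2.6
tool_pos: [0.5603, -0.1542, 0.2217]
eef_rot: [0.056, 0.998, 0.0, -0.0]
contact_force: [-0.0, 0.7, 0.1]
opening: 0.998
finger_force: 0.0
```

Call:
creep_tool(
  moves=[
    {"aperture":1},
    {"aperture":1},
    {"aperture":1},
    {"aperture":1},
  ],
)

```text
clock: 3.0
tool_pos: [0.5605, -0.1529, 0.2218]
eef_rot: [0.054, 0.999, 0.0, 0.0]
contact_force: [0.1, 0.2, -0.3]
opening: 1.002
finger_force: 0.0
```

```bash
python3 - <<'E'
from h import *
p=r.camera_params('wrist');im=r.snapshot('wrist');np.save('pics/w2.npy',im)
import pickle;pickle.dump(p,open('pics/w2.pkl','wb'));print(r.get_state()['tool_pos'],r.get_state()['qd'].round(3))
cv2.imwrite('pics/w2.png',cv2.resize(im[:,:,::-1],(800,600)))
E
```

```text
[ 0.56048756 -0.15324852  0.22186406] [ 0.01   0.001  0.002 -0.002  0.001 -0.002  0.001]
```

View pics/w2.png

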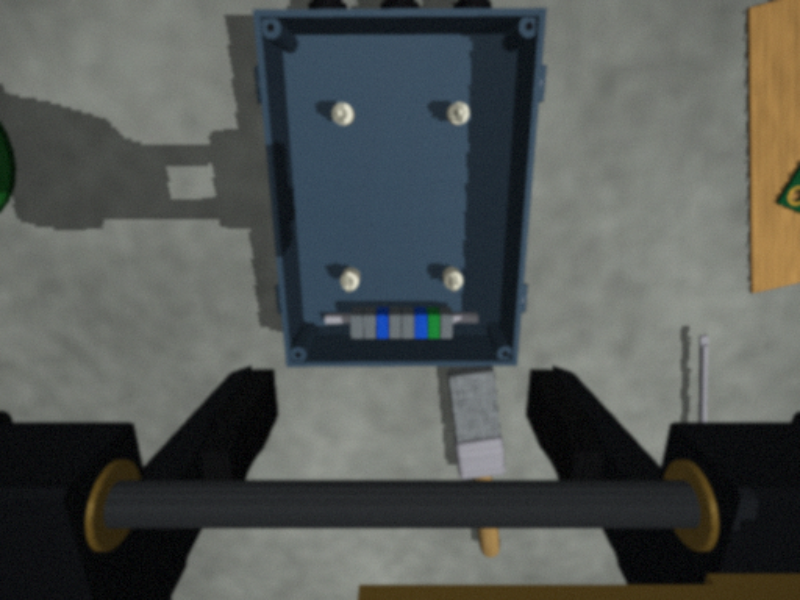

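The box is seen whole, glands at the top edge. Standoffs are at (342,113), (458,112), (349,279), (453,279), and the rim corners at about (255,10), (545,10), (287,365), (516,365).

```bash
python3 - <<'E'
from h import *
import pickle
im=np.load('pics/w2.npy');p=pickle.load(open('pics/w2.pkl','rb'))
g=[]
for q in[(342,113),(458,112),(349,279),(453,279)]:
    c,st=ring(im,np.array(q)/1.5625,(0,0,120),(180,110,255),10);g.append(c);print(c,st)
for z in(.02,.022,.024):
    w=ray(p,g,z)
    print(z,'len',[np.linalg.norm(w[i]-w[j]).round(4) for i,j in((0,1),(2,3),(0,2),(1,3))],'c',w.mean(0).round(4),'yaw',yaw(w[2]-w[0]),yaw(w[3]-w[1]),yaw(w[1]-w[0])-90,yaw(w[3]-w[2])-90)
c=ray(p,np.array([(254,10),(547,10),(287,366),(517,366)])/1.5625,.055);print(c.round(4),'len',[np.linalg.norm(c[i]-c[j]).round(4) for i,j in((0,1),(2,3),(0,2),(1,3))],c.mean(0),yaw(c[2]+c[3]-c[0]-c[1]))
x,y=int(342/1.5625),int(113/1.5625);a=im[y-16:y+17,x-16:x+17]
x,y=int(453/1.5625),int(279/1.5625);b=im[y-16:y+17,x-16:x+17]
cv2.imwrite('pics/c.png',cv2.resize(np.hstack([a,b])[:,:,::-1],(800,400),interpolation=0))
togo([.5147,.2096,.08],152.9)
E
```

```text
[220.         72.1785717] [  5   3  13  15 158]
[293.5  72. ] [  5   3  13  15 150]
[223.35714245 179.5       ] [  6   4  11  14 122]
[290.5 179. ] [  5   4  12  13 113]
0.02 len [np.float64(0.0789), np.float64(0.0807), np.float64(0.1202), np.float64(0.1197)] c [ 0.5203 -0.1493  0.02  ] yaw -6.621822678158604 -5.754456101528274 -6.150018302471409 -5.8397032768681925
0.022 len [np.float64(0.0784), np.float64(0.0802), np.float64(0.1195), np.float64(0.119)] c [ 0.5201 -0.1493  0.022 ] yaw -6.621822678158604 -5.754456101528272 -6.150018302471395 -5.839703276868207
0.024 len [np.float64(0.0779), np.float64(0.0797), np.float64(0.1188), np.float64(0.1183)] c [ 0.5198 -0.1492  0.024 ] yaw -6.621822678158588 -5.7544561015282705 -6.150018302471423 -5.839703276868207
[[ 0.3979 -0.2217  0.055 ]
 [ 0.4164 -0.0529  0.055 ]
 [ 0.6259 -0.2457  0.055 ]
 [ 0.6445 -0.0772  0.055 ]] len [np.float64(0.1698), np.float64(0.1695), np.float64(0.2293), np.float64(0.2294)] [ 0.52118114 -0.14937307  0.055     ] -6.038006867946226
clock 3.05 shift [0.0852 0.3557 0.1419]
 rot [1.000e-04 0.000e+00 3.634e-01]
 rot [-0.0000e+00  2.0000e-04 -2.7782e+00]
```

View pics/c.png

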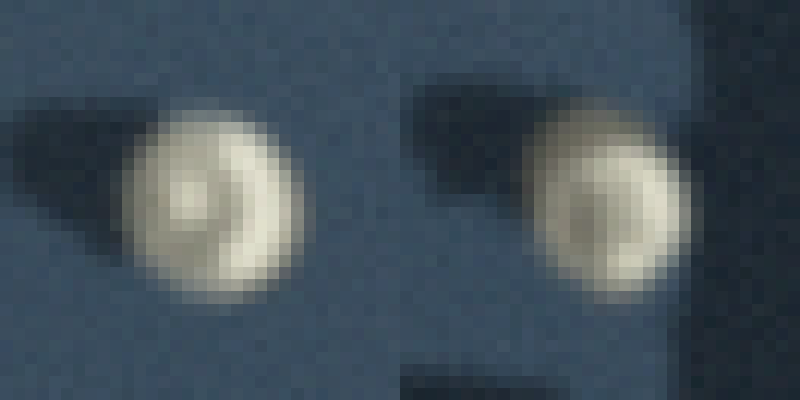

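To row units: 0.3557 m is 355.7, 0.1419 m is 141.9, 0.3634 rad is 3.634.

Call:
creep_tool(
  moves=[
    {"aperture":1, "tx":11, "ty":44, "az":0.45},
    {"aperture":1, "tx":21, "ty":89, "az":0.9},
    {"aperture":1, "tx":32, "ty":133, "az":1.35},
    {"aperture":1, "tx":42, "ty":178, "tz":20, "az":1.8},
    {"aperture":1, "tx":53, "ty":222, "tz":40, "az":2.25},
    {"aperture":1, "tx":64, "ty":260, "tz":60, "az":2.7},
    {"aperture":1, "tx":74, "ty":300, "tz":80, "az":3.2},
    {"aperture":1, "tx":80, "ty":330, "tz":110, "az":3.634},
    {"aperture":1, "tx":85.2, "ty":355.7, "tz":141.9, "az":3.634},
    {"aperture":1, "tx":85.2, "ty":355.7, "tz":141.9, "az":3.634},
  ],
)

```text
clock: 4.05
tool_pos: [0.5116, 0.2141, 0.0765]
eef_rot: [0.231, 0.973, 0.0, -0.003]
contact_force: [-0.8, -1.2, -0.0]
opening: 1.004
finger_force: 0.0
```

Call:
creep_tool(
  moves=[
    {"aperture":1},
    {"aperture":1},
    {"aperture":1},
    {"aperture":1},
  ],
)

```text
clock: 4.45
tool_pos: [0.5159, 0.2079, 0.0809]
eef_rot: [0.236, 0.972, 0.0, 0.001]
contact_force: [-1.6, 1.3, 0.0]
opening: 0.998
finger_force: 0.0
```

```bash
python3 - <<'E'
from h import *
togo([.5147,.2096,.0105],152.9)
E
```

```text
clock 4.45 shift [0.002  0.0009 0.0704]
 rot [ 0.001   0.0014 -0.0033]
 rot [ 2.2000e-03 -1.6000e-03  3.1383e+00]
```

To row units: 0.07 m is 70, 0.065 m is 65.

Call:
creep_tool(
  moves=[
    {"aperture":1, "tz":20},
    {"aperture":1, "tz":40},
    {"aperture":1, "tz":55},
    {"aperture":1, "tz":65},
    {"aperture":1, "tz":70},
    {"aperture":1, "tz":70},
    {"aperture":1, "tz":70},
    {"aperture":0.3, "tz":70},
    {"aperture":0.3, "tz":70},
    {"aperture":0, "tz":70},
  ],
  force=30,
)

```text
clock: 5.45
tool_pos: [0.5153, 0.209, 0.0103]
eef_rot: [0.235, 0.972, 0.0, 0.0]
contact_force: [0.6, 0.7, -0.1]
opening: 0.752
finger_force: 0.0
```

Call:
creep_tool(
  moves=[
    {"aperture":0},
    {"aperture":0},
    {"aperture":0},
    {"aperture":0},
    {"aperture":0},
  ],
)

```text
clock: 5.95
tool_pos: [0.5152, 0.2092, 0.0099]
eef_rot: [0.235, 0.972, 0.0, 0.0]
contact_force: [0.7, -0.5, -0.1]
opening: 0.365
finger_force: 30.0
```

To row units: -0.11 m is -110, -0.1 m is -100.

Call:
creep_tool(
  moves=[
    {"aperture":0},
    {"aperture":0, "tz":-10},
    {"aperture":0, "tz":-25},
    {"aperture":0, "tz":-50},
    {"aperture":0, "tz":-75},
    {"aperture":0, "tz":-100},
    {"aperture":0, "tz":-110},
    {"aperture":0, "tz":-110},
    {"aperture":0, "tz":-110},
    {"aperture":0, "tz":-110},
  ],
  force=50,
)

```text
clock: 6.95
tool_pos: [0.5142, 0.2085, 0.1188]
eef_rot: [0.235, 0.972, -0.001, -0.001]
contact_force: [-0.6, -0.5, -2.8]
opening: 0.358
finger_force: 50.0
```

```bash
python3 - <<'E'
from h import *
import pickle
p=r.camera_params('wrist');s=r.get_state();im=r.snapshot('wrist');np.save('pics/w3.npy',im)
pickle.dump((p,s['tool_pos'],s['eef_rot']),open('pics/w3.pkl','wb'));print(s['qd'].round(3))
cv2.imwrite('pics/w3.png',cv2.resize(im[:,:,::-1],(800,600)))
E
```

```text
[-0.002  0.007 -0.002 -0.003  0.     0.002  0.   ]
```

View pics/w3.png

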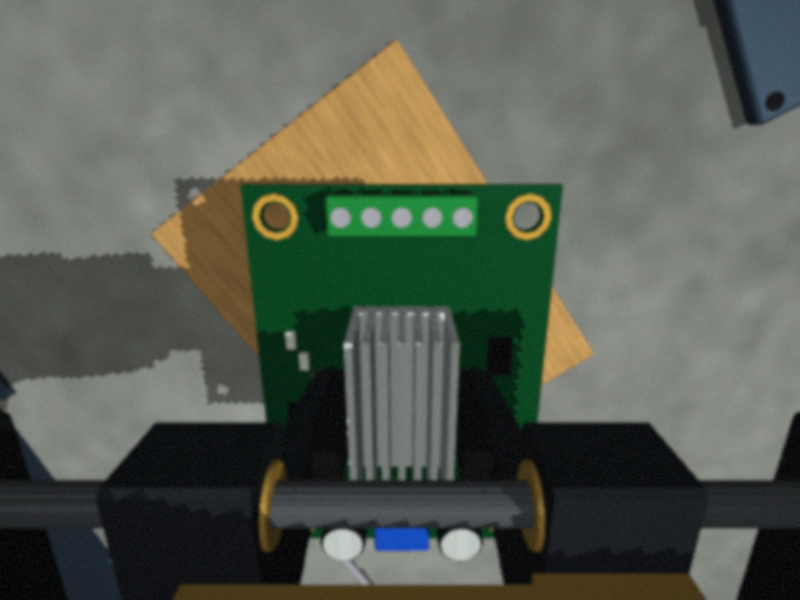

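The board is held level: its terminal-edge holes are at (275,216) and (528,216), the terminals at (401,216).

```bash
cat >> h.py <<'E'
E
python3 - <<'E'
from h import *
import pickle
im=np.load('pics/w3.npy');p,tp,q=pickle.load(open('pics/w3.pkl','rb'))
g=[]
for c0 in[(275,216),(528,216)]:
    c,st=ring(im,np.array(c0)/1.5625,(17,120,120),(35,255,255),18);g.append(c);print(c,st)
T=R.from_quat(q)
for z in(.1145,.1155):
    w=ray(p,g,z);print(z,np.linalg.norm(w[0]-w[1]))
    t=T.inv().apply(w-tp);print(t.round(4),'yaw err',yaw(t[1]-t[0]))
w=ray(p,g,.115);t=T.inv().apply(w-tp)
yb=np.degrees(np.arctan2(-(t[1]-t[0])[0],(t[1]-t[0])[1]))  # turn of board in tool
ctr=t.mean(0)-60e-3*np.array([np.cos(np.radians(yb)),np.sin(np.radians(yb)),0]);print('board centre in tool',ctr,yb)
ty=173.95+yb   # tool z down: board turn +yb about tool z = -yb in world
G=R.from_euler('z',ty,degrees=True)*R.from_euler('x',180,degrees=True)
off=G.apply([ctr[0],ctr[1],0]);tgt=np.array([.5208,-.1494,0])-off;print('TCP target',tgt,ty)
togo([tgt[0],tgt[1],.119],ty)
E
```

```text
[175.5 138.5] [  3   4  30  30 359]
[337.88805962 138.30596924] [  4   4  29  30 358]
0.1145 0.08074737369812851
[[ 0.0605 -0.0412  0.0045]
 [ 0.0606  0.0395  0.0043]] yaw err 89.95235756124498
0.1155 0.08021155733034231
[[ 0.0607 -0.041   0.0035]
 [ 0.0607  0.0393  0.0033]] yaw err 89.95235756124501
board centre in tool [ 0.00061665 -0.0007975   0.00390231] -0.04764243875499848
TCP target [ 5.21497871e-01 -1.48672516e-01  9.76653971e-20] 173.902357561245
clock 7.0 shift [-1.695e-01 -3.145e-01  1.000e-04]
 rot [-0.0016 -0.0018 -0.3676]
 rot [-2.500e-03  2.300e-03  2.774e+00]
```

Call:
creep_tool(
  moves=[
    {"aperture":0, "tx":-8, "ty":-15, "az":-0.2},
    {"aperture":0, "tx":-25, "ty":-47, "az":-0.6},
    {"aperture":0, "tx":-47, "ty":-87, "az":-1.1},
    {"aperture":0, "tx":-69, "ty":-128, "az":-1.6},
    {"aperture":0, "tx":-91, "ty":-169, "az":-2.1},
    {"aperture":0, "tx":-113, "ty":-210, "az":-2.6},
    {"aperture":0, "tx":-135, "ty":-250, "az":-3.1},
    {"aperture":0, "tx":-155, "ty":-287, "az":-3.5},
    {"aperture":0, "tx":-166, "ty":-308, "az":-3.676},
    {"aperture":0, "tx":-169.5, "ty":-314.5, "az":-3.676},
  ],
)

```text
clock: 8.0
tool_pos: [0.5209, -0.1526, 0.1187]
eef_rot: [0.056, 0.998, -0.001, -0.001]
contact_force: [0.0, -0.2, -2.6]
opening: 0.36
finger_force: 50.0
```

Call:
creep_tool(
  moves=[
    {"aperture":0},
    {"aperture":0},
    {"aperture":0},
    {"aperture":0},
    {"aperture":0},
    {"aperture":0},
  ],
)

```text
clock: 8.6
tool_pos: [0.5223, -0.1477, 0.1199]
eef_rot: [0.053, 0.999, 0.0, 0.0]
contact_force: [0.6, 0.6, -2.5]
opening: 0.357
finger_force: 50.0
```

```bash
python3 - <<'E'
from h import *
import pickle
togo([.5216,-.1487,.0685],173.9)
p=r.camera_params('wrist');s=r.get_state();im=r.snapshot('wrist');np.save('pics/w4.npy',im)
pickle.dump((p,s['tool_pos'],s['eef_rot']),open('pics/w4.pkl','wb'));print(s['qd'].round(3))
cv2.imwrite('pics/w4.png',cv2.resize(im[:,:,::-1],(800,600)))
E
```

```text
clock 8.6 shift [ 0.0006 -0.0011  0.0514]
 rot [0.0001 0.0001 0.0008]
 rot [-1.0000e-04  2.0000e-04 -3.1408e+00]
[ 0.006  0.001  0.002 -0.001  0.     0.001 -0.001]
```

View pics/w4.png

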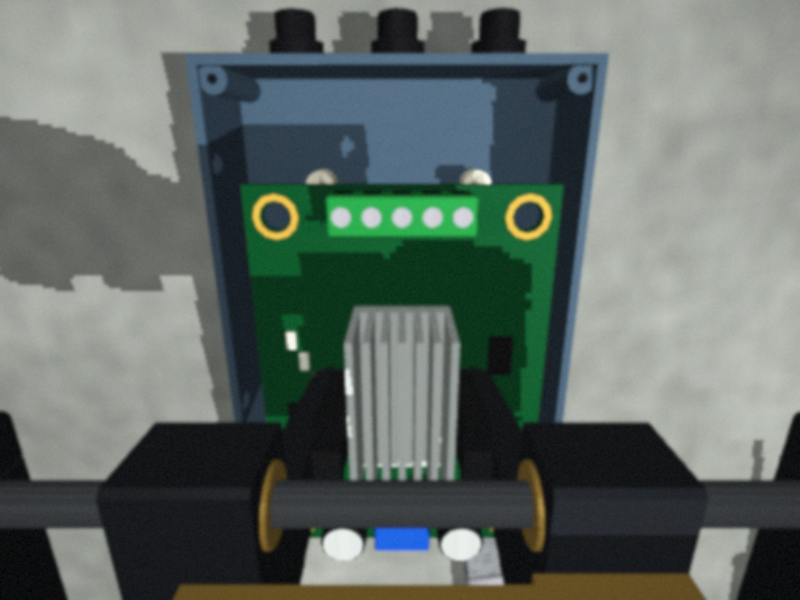

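The board hangs over the box, glands at the top by the terminals; the near standoff heads peek out at (320,177) and (475,177), symmetric about the board. Lowering to just above the standoff tips.

Call:
creep_tool(
  moves=[
    {"aperture":0, "tz":15},
    {"aperture":0, "tz":35},
    {"aperture":0, "tz":50},
    {"aperture":0, "tz":62},
    {"aperture":0, "tz":70},
    {"aperture":0, "tz":74},
    {"aperture":0, "tz":74},
    {"aperture":0, "tz":74},
    {"aperture":0, "tz":74},
    {"aperture":0, "tz":74},
  ],
)

```text
clock: 9.65
tool_pos: [0.5225, -0.1483, 0.0463]
eef_rot: [0.053, 0.999, 0.0, 0.0]
contact_force: [-0.7, 1.3, -1.8]
opening: 0.362
finger_force: 50.0
```

```bash
python3 - <<'E'
from h import *
import pickle
togo([.5216,-.1487,.0454],173.9)
p=r.camera_params('wrist');s=r.get_state();im=r.snapshot('wrist');np.save('pics/w5.npy',im)
pickle.dump((p,s['tool_pos'],s['eef_rot']),open('pics/w5.pkl','wb'));print(s['qd'].round(3))
c=im[110:165,150:365];sd=r.snapshot('side')[95:205,210:330]
cv2.imwrite('pics/w5.png',np.vstack([cv2.resize(c[:,:,::-1],(780,200),interpolation=cv2.INTER_CUBIC),cv2.resize(sd[:,:,::-1],(780,400))]))
E
```

```text
clock 9.65 shift [ 0.0009 -0.0005  0.0009]
 rot [ 0.0001  0.0009 -0.0002]
 rot [ 1.5000e-03 -1.0000e-04  3.1414e+00]
[-0.001  0.003  0.002  0.002  0.001 -0.001  0.   ]
```

View pics/w5.png

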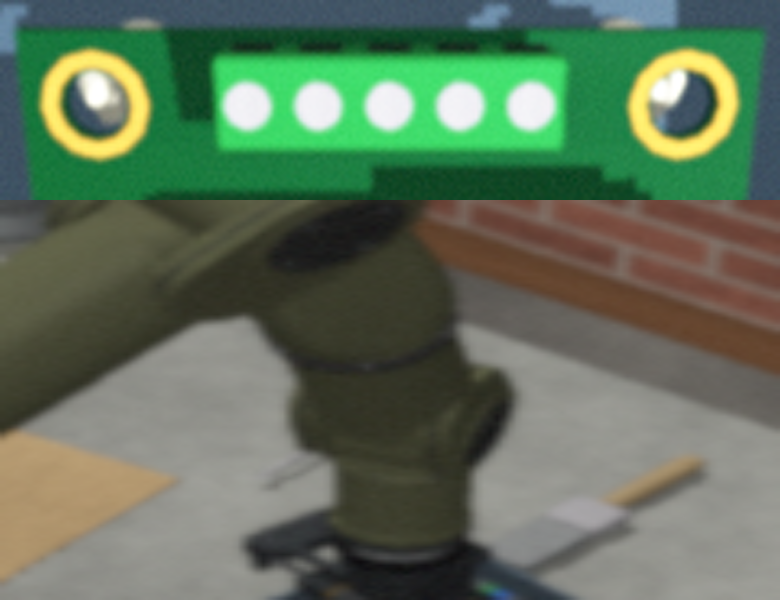

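Both terminal-edge standoff heads show inside their gold rings (left ring centre (95,104), right (683,104)); I enlarge to judge the tip offsets.

```bash
python3 - <<'E'
from h import *
import pickle
im=np.load('pics/w5.npy');p,tp,q=pickle.load(open('pics/w5.pkl','rb'))
o=[]
for c0 in((176,138),(338,138)):
    c,st=ring(im,c0,(17,120,120),(35,255,255),18);w=ray(p,[c],tp[2]-.0038)[0]
    # where tip (z .0345) and shoulder-plane axis should appear if hole centre is above post
    M=cv2.projectPoints(np.array([[w[0],w[1],.0345],[w[0],w[1],.025]]),p['rvec'],p['tvec'],np.array([[p['fx'],0,p['cx']],[0,p['fy'],p['cy']],[0,0,1]]),None)[0][:,0]
    print(c,M,w)
    a=im[118:158,c0[0]-20:c0[0]+20];a=cv2.resize(a[:,:,::-1],(400,400),interpolation=cv2.INTER_CUBIC)
    for m,col in((c,(0,0,255)),(M[0],(255,0,255))):
        cv2.drawMarker(a,tuple(int(v) for v in (m-[c0[0]-20,118]+.5)*10),col,0,12,1)
    o.append(a)
cv2.imwrite('pics/w6.png',np.hstack(o))
E
```

```text
[175.48113251 138.35848999] [[179.4150732  135.88048843]
 [183.60053283 133.2440543 ]] [ 0.45755833 -0.18269728  0.04253814]
[337.8023262 138.1976738] [[333.88815479 135.72711492]
 [329.72378711 133.09863638]] [ 0.46608673 -0.10280398  0.04253814]
```

View pics/w6.png

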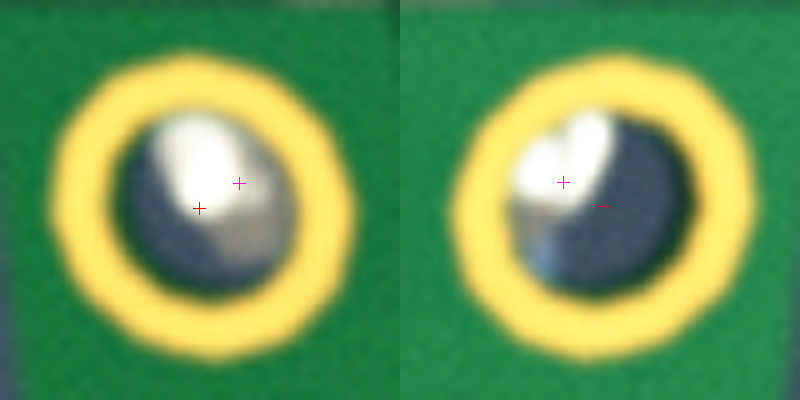

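Comparing the heads with their expected places, the posts sit about 0.8 mm to the image left (tool −y) and x and yaw are right. I correct that and lower onto the heads.

To row units: 0.01 m is 10, 0.008 m is 8.

Call:
creep_tool(
  moves=[
    {"aperture":0, "ty":-0.8},
    {"aperture":0, "ty":-0.8},
    {"aperture":0, "ty":-0.8, "tz":3},
    {"aperture":0, "ty":-0.8, "tz":6},
    {"aperture":0, "ty":-0.8, "tz":8},
    {"aperture":0, "ty":-0.8, "tz":10},
    {"aperture":0, "ty":-0.8, "tz":10},
    {"aperture":0, "ty":-0.8, "tz":10},
  ],
  force=60,
)

```text
clock: 10.55
tool_pos: [0.5216, -0.1492, 0.0357]
eef_rot: [0.053, 0.999, -0.0, -0.0]
contact_force: [-0.8, -0.3, -3.0]
opening: 0.36
finger_force: 60.0
```

Tips went into the holes with no resistance. Now pressing.

Call:
creep_tool(
  moves=[
    {"aperture":0, "tz":2},
    {"aperture":0, "tz":4},
    {"aperture":0, "tz":6},
    {"aperture":0, "tz":8},
    {"aperture":0, "tz":9},
    {"aperture":0, "tz":9},
    {"aperture":0, "tz":9},
  ],
)

```text
clock: 11.25
tool_pos: [0.5223, -0.1489, 0.0269]
eef_rot: [0.053, 0.999, 0.0, 0.0]
contact_force: [-1.2, -0.1, 1.7]
opening: 0.356
finger_force: 60.0
```

To row units: 0.003 m is 3, 0.002 m is 2.

Call:
creep_tool(
  moves=[
    {"aperture":0, "tz":1},
    {"aperture":0, "tz":2},
    {"aperture":0, "tz":3},
    {"aperture":0, "tz":3},
    {"aperture":0, "tz":3},
  ],
)

```text
clock: 11.75
tool_pos: [0.5224, -0.1489, 0.0267]
eef_rot: [0.053, 0.999, -0.001, 0.001]
contact_force: [-7.0, 2.2, 29.8]
opening: 0.356
finger_force: 60.0
```

Hard stop at 30 N at the home height. Relax, release, back away and check.

Call:
creep_tool(
  moves=[
    {"aperture":0, "tz":-3},
    {"aperture":0, "tz":-3},
    {"aperture":0.6, "tz":-3},
    {"aperture":0.6, "tz":-3},
    {"aperture":0.6, "tz":-3},
    {"aperture":0.6, "tz":-3},
  ],
)

```text
clock: 12.35
tool_pos: [0.5223, -0.149, 0.0267]
eef_rot: [0.053, 0.999, 0.0, 0.0]
contact_force: [-0.1, -0.4, -0.4]
opening: 0.594
finger_force: 0.0
```

Call:
creep_tool(
  moves=[
    {"aperture":0.6, "tz":-10},
    {"aperture":0.6, "tz":-30},
    {"aperture":0.6, "tz":-60},
    {"aperture":0.6, "tx":-20, "tz":-100},
    {"aperture":0.6, "tx":-40, "tz":-140},
    {"aperture":0.6, "tx":-40, "tz":-180},
    {"aperture":0.6, "tx":-40, "tz":-190},
    {"aperture":0.6, "tx":-40, "tz":-190},
    {"aperture":0.6, "tx":-40, "tz":-190},
    {"aperture":0.6, "tx":-40, "tz":-190},
  ],
)

```text
clock: 13.35
tool_pos: [0.5604, -0.1533, 0.2151]
eef_rot: [0.053, 0.999, 0.0, -0.002]
contact_force: [0.2, 0.4, -0.2]
opening: 0.599
finger_force: 0.0
```

```bash
python3 - <<'E'
from h import *
import pickle
p=r.camera_params('wrist');s=r.get_state();im=r.snapshot('wrist');np.save('pics/w7.npy',im)
pickle.dump((p,s['tool_pos'],s['eef_rot']),open('pics/w7.pkl','wb'));print(s['tool_pos'],s['qd'].round(3))
cv2.imwrite('pics/w7.png',cv2.resize(im[:240,130:385][:,:,::-1],(637,600),interpolation=cv2.INTER_CUBIC))
E
```

```text
[ 0.56041452 -0.1533017   0.21514094] [-0.003  0.004 -0.002 -0.007 -0.     0.001 -0.001]
```

View pics/w7.png

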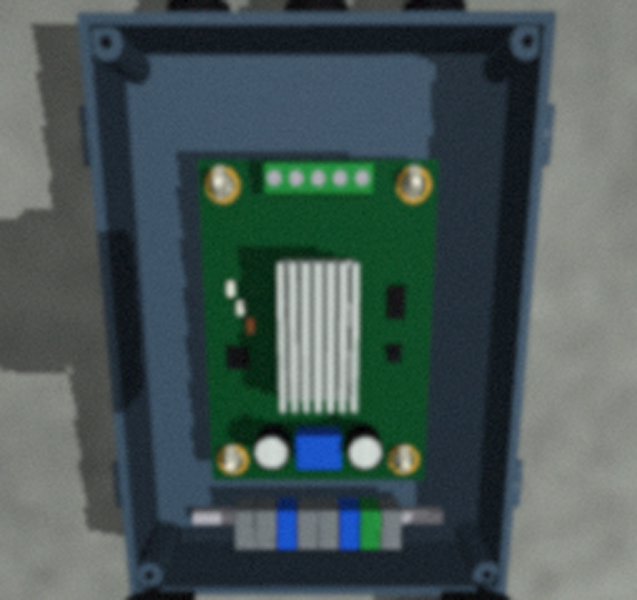

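All four standoff heads stand through the gold rings, at (222,184), (414,184), (232,459), (404,459), terminals towards the glands. A quick check of the ring spacings shows whether any corner is high.

```bash
python3 - <<'E'
from h import *
import pickle
im=np.load('pics/w7.npy');p,tp,q=pickle.load(open('pics/w7.pkl','rb'))
k=np.array([[222,184],[414,184],[232,459],[404,459]])/2.5+[130,0]
hsv=lambda c:c
g=[ring(im,c,(15,90,70),(35,255,255),9)[0] for c in k];print(np.round(g,1).tolist())
for z in(.0232,.0282,.0317):
    w=ray(p,g,z);print(z,[np.linalg.norm(w[i]-w[j]).round(4) for i,j in((0,1),(2,3),(0,2),(1,3),(0,3),(1,2))],w.mean(0).round(4),yaw(w[2]+w[3]-w[0]-w[1]))
E
```

```text
[[218.8, 73.8], [295.3, 73.7], [222.9, 183.2], [293.0, 183.5]]
0.0232 [np.float64(0.08), np.float64(0.0821), np.float64(0.1197), np.float64(0.1202), np.float64(0.1455), np.float64(0.144)] [ 0.5215 -0.1492  0.0232] -5.602312175025716
0.0282 [np.float64(0.0788), np.float64(0.0809), np.float64(0.1179), np.float64(0.1184), np.float64(0.1433), np.float64(0.1419)] [ 0.5209 -0.1491  0.0282] -5.602312175025722
0.0317 [np.float64(0.078), np.float64(0.0801), np.float64(0.1167), np.float64(0.1171), np.float64(0.1418), np.float64(0.1404)] [ 0.5204 -0.1491  0.0317] -5.602312175025713
```

```bash
cat > q.py <<'E'
from h import *
import pickle
def quad(im,box,p,zs):
    x0,x1,y0,y1=box; c=np.ascontiguousarray(im[y0:y1,x0:x1])
    c=cv2.resize(c,None,fx=4,fy=4,interpolation=cv2.INTER_CUBIC)
    m=cv2.inRange(cv2.cvtColor(c,cv2.COLOR_RGB2HSV),(50,110,20),(85,255,255))
    n,l,st,_=cv2.connectedComponentsWithStats(m);i=1+np.argmax(st[1:,4])
    h=cv2.convexHull(np.argwhere(l==i)[:,::-1].astype(np.int32))
    e=.01
    a=cv2.approxPolyDP(h,e*cv2.arcLength(h,True),True)[:,0]
    while len(a)>4: e*=1.2;a=cv2.approxPolyDP(h,e*cv2.arcLength(h,True),True)[:,0]
    # refine: fit lines to hull contour points of each side, intersect
    cnt=max(cv2.findContours((l==i).astype(np.uint8),0,1)[0],key=cv2.contourArea)[:,0].astype(float); L=[]
    for k in range(4):
        A,B=a[k].astype(float),a[(k+1)%4];d=(B-A)/np.linalg.norm(B-A);r_=cnt-A;s=r_@d;t=abs(r_@[-d[1],d[0]])
        u=cnt[(t<5)&(s>15)&(s<np.linalg.norm(B-A)-15)].astype(np.float32)
        vx,vy,X,Y=cv2.fitLine(u,cv2.DIST_HUBER,0,.01,.01).ravel();L.append(np.cross([X,Y,1],[X+vx,Y+vy,1]))
    P=np.array([(lambda v:v[:2]/v[2])(np.cross(L[k-1],L[k])) for k in range(4)])
    P=(P+.5)/4-.5+[x0,y0];P=P[np.argsort(P[:,1])];P=np.vstack([P[:2][np.argsort(P[:2,0])],P[2:][np.argsort(P[2:,0])]])
    print(P.round(1).tolist())
    for z in zs:
        w=ray(p,P,z);print(z,'term, relay, left, right',[np.linalg.norm(w[i]-w[j]).round(4) for i,j in((0,1),(2,3),(0,2),(1,3))],w.mean(0).round(4))
quad(np.load('pics/w1.npy'),(190,300,70,205),pickle.load(open('pics/w1.pkl','rb')),(.0062,))
p,tp,q=pickle.load(open('pics/w7.pkl','rb'));quad(np.load('pics/w7.npy'),(200,315,55,198),p,(.0232,.0317))
E
python3 q.py
```

```text
[[200.6, 85.6], [287.5, 78.6], [204.0, 185.5], [281.5, 185.2]]
0.0062 term, relay, left, right [np.float64(0.0984), np.float64(0.0975), np.float64(0.1186), np.float64(0.1256)] [0.5113 0.2113 0.0062]
[[208.2, 63.1], [305.6, 63.2], [214.3, 191.4], [299.6, 191.4]]
0.0232 term, relay, left, right [np.float64(0.1008), np.float64(0.1009), np.float64(0.1401), np.float64(0.1401)] [ 0.5213 -0.1498  0.0232]
0.0317 term, relay, left, right [np.float64(0.0983), np.float64(0.0984), np.float64(0.1366), np.float64(0.1365)] [ 0.5202 -0.1497  0.0317]
```

The board outline measures 100.8 × 140.1 mm on the home plane, with opposite edges equal. It is level and down at all four corners, and the gripper is clear.

```bash
python3 -c "
from plant import r
print(r.finish_job())"
```

```text
the job is handed in; nothing more can be done
None
```

I fitted the board on all four standoffs with the terminals towards the glands, pressed it to a hard stop at about 30 N, let go and handed the job in at about 13 s; the last picture shows it level and home, though no verdict was printed.

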